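Brush out the specimen cup and index its slide under the reading microscope

ROBOT

A 7-joint arm with a two-finger parallel gripper is mounted at the origin on the work surface. World frame = base frame: x ahead of the robot, y to its left, z up, the work surface at z = 0. Lengths are in m, angles in degrees, forces in N, time in s.
With the tool pointing down it reaches from about 0.4 to 0.9 m from the base axis. Payload 5.6 kg.
Tool frame: the origin (TCP) lies between the finger pads, 19 mm behind the fingertips; this is the grasp point; z points along the fingers, y is the line along which they close (so a half turn about z gives the same grasp; the last joint's range is limited). The gripper opens to 92 mm and grips with 3 to 60 N. Pads are 20 mm wide; open, the fingers measure 128 mm over their backs; the gripper's body (75 mm by 189 mm) begins 69 mm behind the grasp point.
Start: joints at [60.676, 26.786, -0.665, 91.828, 0.344, 61.387, -3.226], TCP at [0.294, -0.58, 0.233] pointing down, gripper open.
Joint ranges: [-144.91, 144.91], [-17.63, 115.5], [-89.93, 88.59], [15.96, 139.68], [-74.01, 254.01], [8.47, 105.57], [-167.45, 167.45]. Speed limits (degrees/s): [147.25, 147.25, 180, 180, 180, 180, 180].

INTERFACE

Orientations are given as [roll, pitch, yaw] about the fixed x, y, z axes, in that order (R = Rz(yaw) Ry(pitch) Rx(roll)).
In Python, from bench import env gives the robot as it stands.
- The arm moves only by the shell command python3 nudge.py [FORCE], which reads ROWS from standard input. ROWS is a JSON list that holds a single list of rows (three levels of brackets), with 1 to 8 rows, each of 7 numbers: dx, dy, dz in fractions of the full range, 1 being 1 m, then a rotation vector rx, ry, rz in a scale on which 1.0 is 180 degrees, then the finger opening in m; each row shifts and turns the commanded pose from where the row before left it, along the tool's axes as they then stand; what a row does not reach is not made up. A row lasts 1/10 s, in which the tool goes at most 0.05 m and 8.59 degrees, less where a joint would pass 70% of its speed; a pose out of reach is approached as far as the arm can. The fingers move at their own pace and stop on an object; FORCE is the grip in N (left out, the last holds). Time passes only in rows, so rows that do not move let the fingers close. It prints the time, the measured TCP pose, the force, the opening and the grip force at its end. Input that does not fit is refused with a message, and nothing moves.
- env.get_obs(): the state, without advancing time (a new reading comes with each control period).
- env.capture(name): name is "side" or "top" or "wrist"; returns the picture (384x512x3 uint8, red, green, blue); there is no depth.
- env.camera_params(name): a dict with "vertical_fov" (degrees; the focal length in pixels is half the picture's height over the tangent of half this angle, whatever the lens; pixels are square), "cx", "cy" (the principal point, pixels), "R" (3x3) and "t" (3): a world point X has camera coordinates R X + t; the wrist camera has in their place "tool_from_camera" (4x4, takes a point from camera to tool coordinates, whose origin is the TCP and whose axes are the flange's). Camera axes: x right, y down, z forward; pixel columns grow to the right and rows downward; lengths in m; the calibration is good to about 2 mm. The wrist camera is an equidistant fisheye: a pixel r from the principal point sees the ray r / f radians off the axis. A picture is of the moment at which its call begins: read the wrist's pose just before it. camera_params takes no time and is no camera call.
- env.finish_job(): hands the job in; it is judged then, once.
The state is a dict: "time": time; "joints": joint angles; "qvel": joint speeds; "tau": joint torques, N m; "eef_pos": TCP position; "tcp_rot": TCP orientation; "force": force on the tool from outside, world axes, zero at the start; "moment": the same for the moment, N m; "gripper_width": finger opening in m; "grip_force": force on a finger pad.
Only numpy, scipy, OpenCV 4.12 (cv2) and the standard library are available. Lean on these libraries where they do the work, as an engineer would, in place of code of your own. Each camera call takes 0.05 s, during which the arm holds its last target. There are 200 camera calls.

TASK

Take the brush from its stand and brush out the steel cup on the slide: down to the bottom of the cup, up at least half the cup's depth, and down to the bottom again; then stand the brush back in its stand and let go of it. After that take the slide by its upright tab and slide it towards the microscope until you feel its spring ball drop into the notch, without running it into the end stop, and finish still gripping the tab with the slide held at the notch. Leave the steel weight, the steel disc and the jar alone.

Things in the scene. Friction and masses are not known exactly. Their poses are not given: they have to be found in the camera images.
- rail: Dark steel slide rail fixed on the table, 460 long (local y), 76 wide (local x), top at 44 above the table. Origin on the table under the rail, 17.5 towards +y from the rail's middle. Local +y points along the rail from the loading end to the microscope end; an upright end stop block stands at each end.
- slide (a joint): Position (m) of the aluminium slide (plate 190 x 64, top 57 above the table) along the rail's +y: 0 at the loading end's stop, 0.215 at the microscope end's stop. Starts at 0 to 0.04, cup away from the lens. Friction 2 to 3 N. The notch lies somewhere from 0.13 to 0.19, within 8 mm before or behind the place where the cup is centred under the lens; it is only felt.
- pin (a joint): Ball detent: steel pin (8 dia) standing out of the plate between cup and tab. Value grows downward: about 0.0005 m while the ball rides plain bar (pin 10 proud), 0.0045 at the notch's centre (6 proud). Over the last 7 mm the notch draws the slide forward, up to 5 N; past its centre it holds back until pushed with 10 N. Seated: within 2.5 mm of the centre. Ball and notch are hidden in the rail.
- cup_floor (a point): Centre of the inner floor of the open steel cup fixed on the slide's +y end, 62 above the table. Cup: inner radius 22, outer radius 27, inner depth 55. z up; axes as the rail's.
- tab (a point): Grip point of the slide's upright aluminium tab: 12 thick along the rail (local y), 36 wide across it (local x), from 57 to 103 above the table; this point is on its centre, 80 above the table, 130 from the cup's axis towards the rail's -y (loading) end. Axes as the rail's. Pinch it from above with the fingers closing along the rail.
- lens (a point): Centre of the lens face at the lower end of the microscope's upright tube (radius 17.5, top 295 above the table), 150 above the table and 33 above the cup's rim, over the rail's centre line. The tube's arm and column stand fixed behind it on the rail's local +x side (column 115 away); its place along the rail varies. Keep the arm clear of it.
- brush: Loose brush 200 long, 0.06 kg, standing upright in its stand at the start. Origin at the centre of its foot, z along it towards the handle. Black cylindrical stiff head radius 14 from 0 to 50, thin steel stem radius 3, wooden handle radius 9 from 110 to 200 above the foot. Grip the handle at about 155 above the foot.
- brush_foot (a point): Foot of the brush: centre of the flat lower end of its head (the brush's origin).
- holder: Brush stand fixed on the table: upright open steel tube, inner radius 20, outer 26, rim 75 above the table, on a base disc of radius 36; origin at its centre on the table. Its place may be to the right or the left (it swaps with the steel weight).
- holder_floor (a point): Centre of the stand's inner floor, 5 above the table, on which the brush's foot rests.
- weight: Bystander: loose steel weight, radius 32, 75 high with a neck on top. Origin at its underside.
- test_disc: Bystander: loose flat steel disc, radius 30, 14 high, between the robot and the rail. Origin at its underside.
- jar: Bystander: loose amber jar with black lid, radius 28, 80 high, beyond the rail. Origin at its underside.

How it is judged:
By the outcome, as a careful person would: the job done as asked, in the order asked, and still so for the second after the job is handed in, while the arm keeps its last pose, push and grip.
It also fails if it takes over 72 s, if anything falls off the work surface, if the arm or the gripper's body presses on something with over 40 N, if the wrist force passes 120 N, or if a joint passes its speed limit or range.

## Working session

There is one attempt and no reset: what is moved stays moved. The work goes in short steps, Python scripts to look and compute and a shell command to move; the robot and the scene stay as the last step left them, time stands still between calls to the robot, and variables do not carry over. Pictures are saved under pics/ and viewed, at most 10 in all, crops included, and the job is handed in when it is done.

```bash
ls; mkdir -p pics; cat > h.py <<'E'
from bench import env
import numpy as np, cv2
def pix(name,X):
    p=env.camera_params(name);f=192/np.tan(np.radians(p['vertical_fov'])/2)
    c=np.array(p['R'])@np.array(X)+np.array(p['t']);return c[:2]/c[2]*f+[p['cx'],p['cy']]
def at(name,u,v,z):
    p=env.camera_params(name);f=192/np.tan(np.radians(p['vertical_fov'])/2)
    R=np.array(p['R']);t=np.array(p['t']);o=-R.T@t
    d=R.T@np.array([(u-p['cx'])/f,(v-p['cy'])/f,1]);return o+d*(z-o[2])/d[2]
def save(name,fn,box=None,k=1):
    im=env.capture(name)[:,:,::-1]
    if box: im=im[box[1]:box[3],box[0]:box[2]]
    cv2.imwrite(fn,cv2.resize(im,None,fx=k,fy=k,interpolation=cv2.INTER_CUBIC))
E
python3 - <<'E'
from h import *
save('top','pics/top.png',k=1.5);save('side','pics/side.png',k=1.5)
for n in('top','side'):
    p=env.camera_params(n);print(n,p['vertical_fov'],-np.array(p['R']).T@p['t'],np.round(p['R'],2).tolist())
o=env.get_obs();print(o['eef_pos'],o['tcp_rot'],o['time'])
E
```

```text
bench.py
nudge.py
pics
top 46.698327480377976 [0.38537712 0.0055606  1.2563056 ] [[0.0, -1.0, 0.01], [-0.99, -0.0, -0.17], [0.17, -0.01, -0.99]]
side 44.69798416094642 [-0.14264234  0.81648247  0.85247648] [[-0.75, -0.66, 0.02], [-0.38, 0.41, -0.83], [0.54, -0.63, -0.56]]
[ 0.29338572 -0.57946217  0.23244781] [-1.79908488e+02  7.00913819e-03  2.68564644e+01] 0.1
```

View pics/top.png

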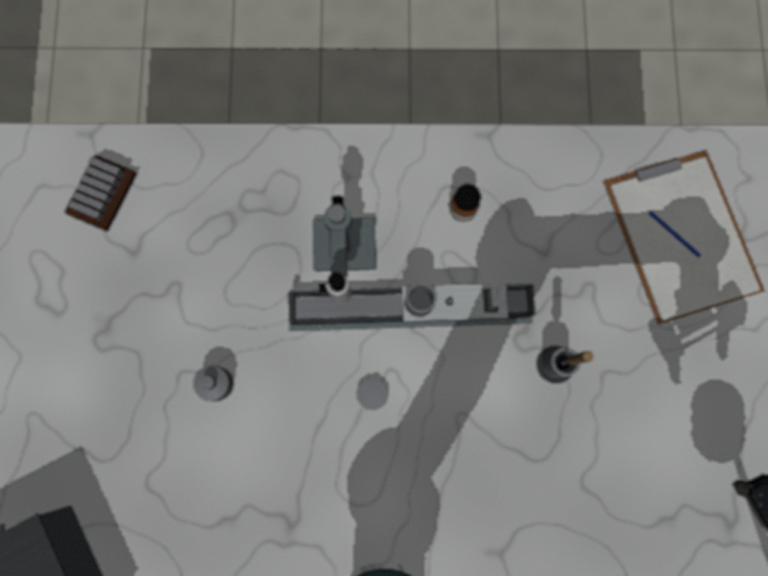

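View pics/side.png

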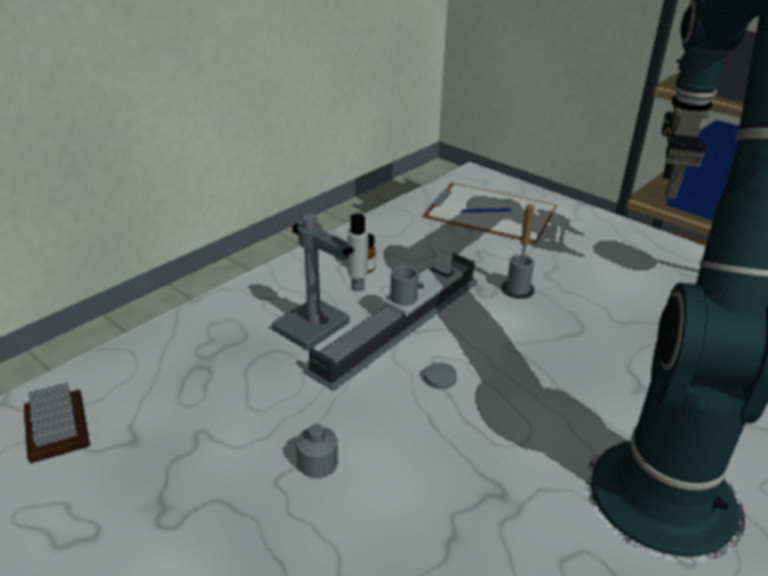

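The top view has up = +x and left = +y. The rail lies across at rows ~285–325 with the microscope end on the left, the cup at (419,297), the tab at (492,300), the brush stand at (555,363), the weight on the left at (212,383), and the lens tube at (337,283). I'll enlarge it next.

```bash
python3 - <<'E'
from h import *
a=env.capture('top')[175:265,185:410,::-1]
b=env.capture('side')[125:260,190:370,::-1]
cv2.imwrite('pics/a.png',cv2.resize(a,None,fx=3.5,fy=3.5,interpolation=cv2.INTER_CUBIC))
cv2.imwrite('pics/b.png',cv2.resize(b,None,fx=4.4,fy=4.4,interpolation=cv2.INTER_CUBIC))
E
```

```text
(no output)
```

View pics/a.png

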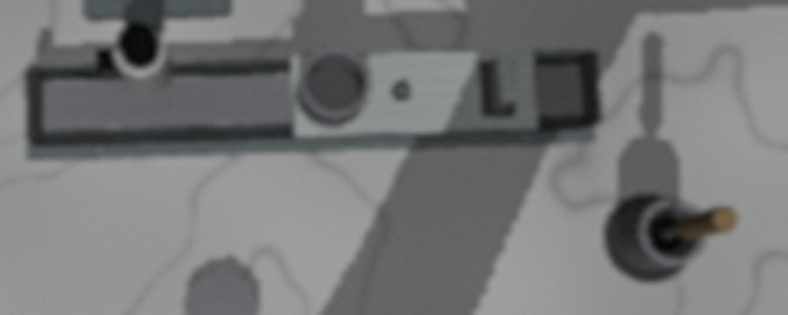

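View pics/b.png

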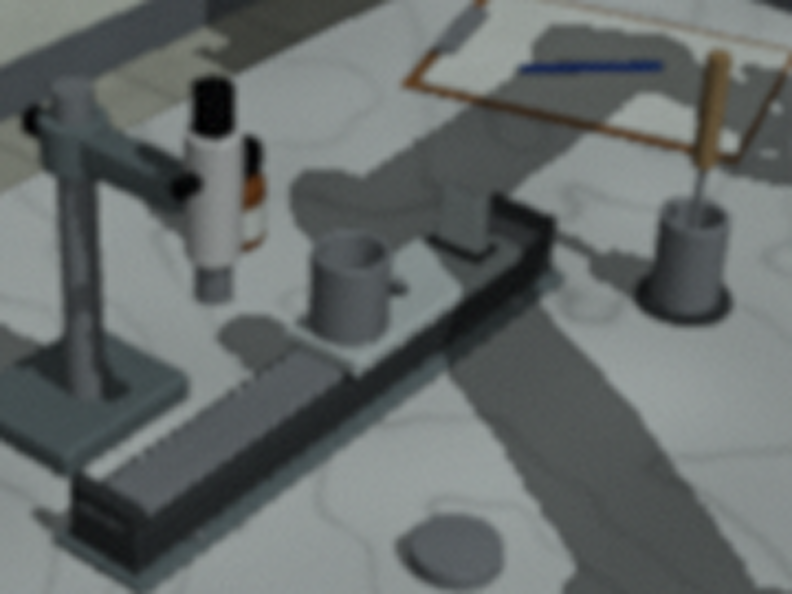

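```bash
cat >> h.py <<'E'
A=lambda x,y,z:at('top',185+x/3.5,175+y/3.5,z)
B=lambda x,y,z:at('side',190+x/4.4,125+y/4.4,z)
E
python3 - <<'E'
from h import *
np.set_printoptions(precision=4,suppress=True)
print('cuprim',A(335,84,.117),B(349,251,.117))
print('holder rim',A(670,235,.075),B(694,214,.075))
print('brush top',A(722,220,.205),B(718,55,.205),'stem low',A(680,232,.085))
print('tube top',A(139,44,.295),B(214,85,.295),'lens',B(213,293,.15))
print('tab top',A(504,80,.103),B(466,190,.103))
print('pin',A(403,88,.067),B(400,282,.067))
print('rail corners',[A(*p,.044) for p in((36,68),(36,137),(598,54),(598,122))])
print('plate corners',[A(*p,.057) for p in((293,54),(294,137),(537,52),(534,128))], B(360,370,.057))
E
```

```text
cuprim [ 0.5723 -0.0663  0.117 ] [ 0.5767 -0.0636  0.117 ]
holder rim [ 0.4638 -0.3218  0.075 ] [ 0.4688 -0.3225  0.075 ]
brush top [ 0.4653 -0.3214  0.205 ] [ 0.4673 -0.3199  0.205 ] stem low [ 0.4654 -0.3266  0.085 ]
tube top [0.5683 0.0679 0.295 ] [0.5709 0.0704 0.295 ] lens [0.5741 0.0686 0.15  ]
tab top [ 0.5779 -0.1943  0.103 ] [ 0.5818 -0.1973  0.103 ]
pin [ 0.5775 -0.1221  0.067 ] [ 0.5746 -0.1178  0.067 ]
rail corners [array([0.5967, 0.1653, 0.044 ]), array([0.5418, 0.164 , 0.044 ]), array([ 0.6088, -0.2797,  0.044 ]), array([ 0.5544, -0.2776,  0.044 ])]
plate corners [array([ 0.6059, -0.0373,  0.057 ]), array([ 0.5404, -0.0378,  0.057 ]), array([ 0.6079, -0.2288,  0.057 ]), array([ 0.5478, -0.2246,  0.057 ])] [ 0.5371 -0.0314  0.057 ]
```

Both cameras agree to within ~5 mm: cup (0.575,-0.065), stand and brush (0.4665,-0.321), tab (0.578,-0.196), lens (0.571,0.069), rail yaw ≈ 1.5°. I'll turn to yaw 90 first, so the fingers close along world x and stay clear of the tube.

The manual's scale: turns go in shares of 180 degrees. Converting my numbers, -7.9 degrees / 180 = -0.0439.

```bash
echo '[[[0,0,-0.0025,0,0,-0.0439,0.06],[0,0,-0.0025,0,0,-0.0439,0.06],[0,0,-0.0025,0,0,-0.0439,0.06],[0,0,-0.0025,0,0,-0.0439,0.06],[0,0,-0.0025,0,0,-0.0439,0.06],[0,0,-0.0025,0,0,-0.0439,0.06],[0,0,-0.0025,0,0,-0.0439,0.06],[0,0,-0.0025,0,0,-0.0439,0.06]]]' | python3 nudge.py 20; echo '[[[0.037,0.0247,0,0,0,0,0.06],[0.037,0.0247,0,0,0,0,0.06],[0.037,0.0247,0,0,0,0,0.06],[0.037,0.0247,0,0,0,0,0.06],[0.037,0.0247,0,0,0,0,0.06],[0.037,0.0247,0,0,0,0,0.06],[0.0365,0.0247,0,0,0,0,0.06],[0,0,0,0,0,0,0.06]]]' | python3 nudge.py
```

```text
time: 1.0
eef_pos: [0.2935, -0.5798, 0.2531]
tcp_rot: [-180.0, -0.0, 90.4]
force: [0.0, 0.3, -0.6]
gripper_width: 0.0599
grip_force: 0.0
time: 1.8
eef_pos: [0.4703, -0.3144, 0.2537]
tcp_rot: [179.9, -0.1, 90.7]
force: [1.1, 0.2, 0.4]
gripper_width: 0.0602
grip_force: 0.0
```

```bash
echo '[[[0,0,0,0,0,0,0.06],[0,0,0,0,0,0,0.06]]]' | python3 nudge.py; python3 - <<'E'
from h import *
p=env.camera_params('wrist');f=192/np.tan(np.radians(p['vertical_fov'])/2)
T=np.array(p['tool_from_camera'])
def wp(X):
    c=np.linalg.inv(T)@np.append(X,1);c=c[:3];th=np.arctan2(np.hypot(c[0],c[1]),c[2]);r=f*th;h=np.hypot(c[0],c[1]);return np.array([p['cx'],p['cy']])+r*c[:2]/h
print(T.round(3),f,wp([0,0,.045]),wp([0,0,.09]),wp([0.01,0,.045]),wp([0,0.01,.045]))
save('wrist','pics/w.png',k=1.5)
E
```

```text
time: 2.0
eef_pos: [0.4654, -0.3226, 0.2531]
tcp_rot: [-180.0, 0.0, 89.9]
force: [0.6, -0.8, -0.2]
gripper_width: 0.0601
grip_force: 0.0
[[-0.    -0.966 -0.259  0.072]
 [ 1.    -0.    -0.002 -0.001]
 [ 0.002 -0.259  0.966 -0.151]
 [ 0.     0.     0.     1.   ]] 297.3186396354542 [251.34502902 219.29097899] [251.18657145 201.00470762] [251.35927811 205.71547241] [265.5792293  219.26850976]
```

View pics/w.png

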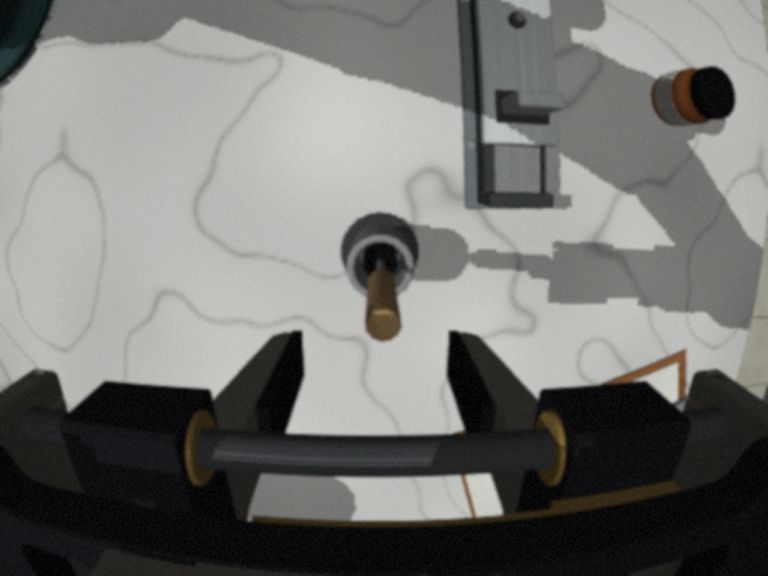

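The handle top is at about (383,326) in the wrist view, 1.5 mm in +x and 2.8 mm in +y (tool axes) off the grasp axis. I'll correct that, descend and grip.

```bash
echo '[[[0.0015,0.0028,0,0,0,0,0.06],[0,0,0.03,0,0,0,0.06],[0,0,0.03,0,0,0,0.06],[0,0,0.025,0,0,0,0.06],[0,0,0.008,0,0,0,0.06],[0,0,0,0,0,0,0.06],[0,0,0,0,0,0,0.06]]]' | python3 nudge.py; echo '[[[0,0,0,0,0,0,0],[0,0,0,0,0,0,0],[0,0,0,0,0,0,0],[0,0,0,0,0,0,0],[0,0,0,0,0,0,0],[0,0,0,0,0,0,0]]]' | python3 nudge.py 25
```

```text
time: 2.75
eef_pos: [0.4696, -0.3204, 0.1613]
tcp_rot: [179.9, 0.0, 90.0]
force: [0.3, -0.0, 0.5]
gripper_width: 0.0599
grip_force: 0.0
time: 3.35
eef_pos: [0.4692, -0.3197, 0.1604]
tcp_rot: [180.0, 0.0, 90.1]
force: [0.0, 0.1, 0.5]
gripper_width: 0.0176
grip_force: 25.0
```

```bash
echo '[[[0,0,-0.02,0,0,0,0],[0,0,-0.035,0,0,0,0],[0,0,-0.035,0,0,0,0],[0,0,-0.035,0,0,0,0],[0,0,-0.025,0,0,0,0],[0.015,0.0055,0,0,0,0,0],[0.03,0.0125,0,0,0,0,0],[0.035,0.0145,0,0,0,0,0]]]' | python3 nudge.py; echo '[[[0.035,0.0145,0,0,0,0,0],[0.035,0.0145,0,0,0,0,0],[0.035,0.0145,0,0,0,0,0],[0.03,0.0125,0,0,0,0,0],[0.025,0.0105,0,0,0,0,0],[0.015,0.007,0,0,0,0,0],[0,0,0,0,0,0,0],[0,0,0,0,0,0,0]]]' | python3 nudge.py; python3 - <<'E'
from h import *
a=env.capture('wrist')[:,:,::-1][20:320,100:400]
b=env.capture('side')[110:250,230:330,::-1]
cv2.imwrite('pics/c.png',np.hstack([cv2.resize(a,(430,430)),cv2.resize(b,(307,430),interpolation=cv2.INTER_CUBIC)]))
o=env.get_obs();print(o['eef_pos'],o['tcp_rot'])
E
```

```text
time: 4.15
eef_pos: [0.501, -0.239, 0.3092]
tcp_rot: [-179.9, -0.0, 89.9]
force: [0.8, 0.4, -1.1]
gripper_width: 0.0176
grip_force: 25.0
time: 4.95
eef_pos: [0.5742, -0.0646, 0.3092]
tcp_rot: [-179.9, 0.0, 90.1]
force: [-0.3, -0.2, -1.6]
gripper_width: 0.0178
grip_force: 25.0
[ 0.57423321 -0.06590057  0.30965999] [-1.79930557e+02  3.35654890e-02  8.99609530e+01]
```

View pics/c.png

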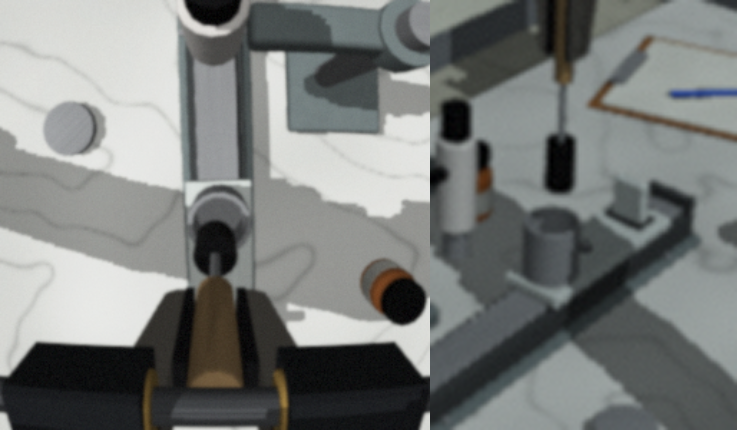

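```bash
cat >> h.py <<'E'
from scipy.spatial.transform import Rotation
def wpix(X):
    o=env.get_obs();R=Rotation.from_euler('xyz',o['tcp_rot'],degrees=True).as_matrix()
    p=env.camera_params('wrist');f=192/np.tan(np.radians(p['vertical_fov'])/2)
    c=(np.linalg.inv(p['tool_from_camera'])@np.append(R.T@(np.array(X)-o['eef_pos']),1))[:3]
    h=np.hypot(c[0],c[1]);return np.array([p['cx'],p['cy']])+f*np.arctan2(h,c[2])*c[:2]/h
def circ(c,r,z,fn):
    P=np.array([fn([c[0]+r*np.cos(t),c[1]+r*np.sin(t),z]) for t in np.linspace(0,6.283,60)]);return np.r_[P.min(0),P.max(0)].round(1)
E
python3 - <<'E'
from h import *
W=lambda X:(wpix(X)-[100,20])*430/300
S=lambda X:(pix('side',X)-[230,110])*3.07+[430,0]
for c in((.575,-.065),(.580,-.065),(.575,-.06)):
  print('rim',circ(c,.027,.117,W),circ(c,.022,.117,W),circ(c,.027,.117,S))
e=env.get_obs()['eef_pos']
print('foot',circ(e,.014,e[2]-.155,W),circ(e,.014,e[2]-.155,S))
print('headtop',circ(e,.014,e[2]-.105,W),circ(e,.014,e[2]-.105,S))
print('tubetop',circ((.571,.069),.0175,.295,W))
E
```

```text
rim [184.9 190.1 250.3 254.2] [190.9 196.2 244.3 248.4] [524.5 206.  581.7 237.1]
rim [190.9 190.1 256.3 254.2] [197.  196.2 250.3 248.4] [520.5 204.1 577.6 235.1]
rim [184.8 184.  250.4 248.4] [190.8 190.1 244.4 242.6] [521.  208.  578.3 239.3]
foot [197.8 215.5 235.7 252.4] [540.7 179.4 570.8 195.2]
headtop [194.5 230.6 239.2 273.7] [542.3 132.8 573.1 148.1]
tubetop [164.  -56.6 253.5  21.8]
```

Cup and lens positions match the prediction within ~1 mm. The brush foot hangs ~4 mm towards -y and 1 mm towards -x, so I'll shift by that and go down.

```bash
echo '[[[0.004,0.001,0,0,0,0,0],[0,0,0.02,0,0,0,0],[0,0,0.025,0,0,0,0],[0,0,0.02,0,0,0,0],[0,0,0.015,0,0,0,0],[0,0,0.005,0,0,0,0],[0,0,0,0,0,0,0],[0,0,0,0,0,0,0]]]' | python3 nudge.py; echo '[[[0,0,0.003,0,0,0,0],[0,0,0.002,0,0,0,0],[0,0,0,0,0,0,0],[0,0,0,0,0,0,0]]]' | python3 nudge.py
```

```text
time: 5.85
eef_pos: [0.5764, -0.0606, 0.2261]
tcp_rot: [179.9, 0.0, 90.0]
force: [-0.2, 0.2, -0.4]
gripper_width: 0.0174
grip_force: 25.0
time: 6.25
eef_pos: [0.5759, -0.0606, 0.2204]
tcp_rot: [180.0, 0.0, 90.1]
force: [-0.4, 0.1, -0.6]
gripper_width: 0.0175
grip_force: 25.0
```

```bash
echo '[[[0,0,0.002,0,0,0,0],[0,0,0.001,0,0,0,0],[0,0,0,0,0,0,0],[0,0,0,0,0,0,0]]]' | python3 nudge.py; echo '[[[0,0,0.001,0,0,0,0],[0,0,0,0,0,0,0],[0,0,0,0,0,0,0]]]' | python3 nudge.py
```

```text
time: 6.65
eef_pos: [0.5759, -0.0606, 0.2174]
tcp_rot: [180.0, 0.0, 90.1]
force: [-0.3, -0.3, 0.1]
gripper_width: 0.0178
grip_force: 25.0
time: 6.95
eef_pos: [0.5761, -0.0606, 0.2173]
tcp_rot: [180.0, 0.0, 90.1]
force: [-2.0, -0.1, 5.7]
gripper_width: 0.0176
grip_force: 25.0
```

Bottom contact at 5.7 N, at the expected height. Next: up 36 mm and down again.

```bash
echo '[[[0,0,-0.012,0,0,0,0],[0,0,-0.015,0,0,0,0],[0,0,-0.01,0,0,0,0],[0,0,0,0,0,0,0],[0,0,0,0,0,0,0]]]' | python3 nudge.py; echo '[[[0,0,0.012,0,0,0,0],[0,0,0.015,0,0,0,0],[0,0,0.007,0,0,0,0],[0,0,0.002,0,0,0,0],[0,0,0.001,0,0,0,0],[0,0,0,0,0,0,0],[0,0,0,0,0,0,0]]]' | python3 nudge.py
```

```text
time: 7.45
eef_pos: [0.5759, -0.0607, 0.2535]
tcp_rot: [180.0, 0.0, 90.0]
force: [-0.2, -0.1, -1.1]
gripper_width: 0.0176
grip_force: 25.0
time: 8.15
eef_pos: [0.5752, -0.0605, 0.217]
tcp_rot: [-179.9, 0.0, 90.1]
force: [-4.4, 0.5, 12.6]
gripper_width: 0.0173
grip_force: 25.0
```

```bash
echo '[[[0,0,-0.01,0,0,0,0],[0,0,-0.025,0,0,0,0],[0,0,-0.03,0,0,0,0],[0,0,-0.02,0,0,0,0],[0,0,-0.008,0,0,0,0],[-0.015,-0.006,0,0,0,0,0],[-0.03,-0.0125,0,0,0,0,0],[-0.035,-0.0145,0,0,0,0,0]]]' | python3 nudge.py; echo '[[[-0.035,-0.0145,0,0,0,0,0],[-0.035,-0.0145,0,0,0,0,0],[-0.035,-0.0145,0,0,0,0,0],[-0.035,-0.0145,0,0,0,0,0],[-0.025,-0.0105,0,0,0,0,0],[-0.0125,-0.007,0,0,0,0,0],[0,0,0,0,0,0,0],[0,0,0,0,0,0,0]]]' | python3 nudge.py; python3 - <<'E'
from h import *
a=env.capture('wrist')[:,:,::-1][20:320,100:400]
b=env.capture('side')[110:250,300:400,::-1]
cv2.imwrite('pics/d.png',np.hstack([cv2.resize(a,(430,430)),cv2.resize(b,(307,430),interpolation=cv2.INTER_CUBIC)]))
W=lambda X:(wpix(X)-[100,20])*430/300
S=lambda X:(pix('side',X)-[300,110])*3.07+[430,0]
e=env.get_obs()['eef_pos'];print(e)
c=(.4665,-.322)
print('rim',circ(c,.026,.075,W),circ(c,.020,.075,W),circ(c,.026,.075,S))
print('foot',circ(e,.014,e[2]-.155,W),circ(e,.014,e[2]-.155,S))
E
```

```text
time: 8.95
eef_pos: [0.5424, -0.1402, 0.308]
tcp_rot: [-179.9, -0.1, 90.2]
force: [1.5, 0.2, 0.1]
gripper_width: 0.0175
grip_force: 25.0
time: 9.75
eef_pos: [0.4681, -0.3167, 0.3088]
tcp_rot: [-180.0, -0.1, 90.1]
force: [0.1, 0.1, -0.2]
gripper_width: 0.0173
grip_force: 25.0
[ 0.46862858 -0.31618001  0.3091783 ]
rim [185.8 193.1 242.1 248.3] [192.3 199.6 235.6 242. ] [552.8 183.2 603.6 209.9]
foot [197.5 215.8 235.4 252.7] [569.2 123.8 597.4 137.5]
```

View pics/d.png

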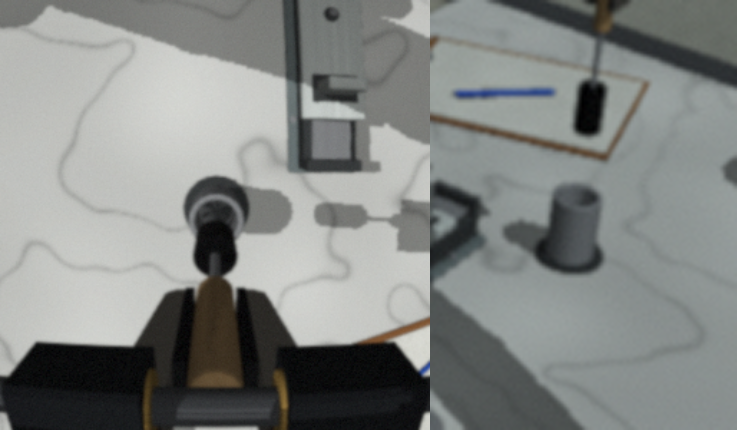

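Foot and stand line up to ~1 mm: rim centred at x 216 in the wrist crop, head at 215. I'll lower it in.

```bash
echo '[[[-0.001,0.0005,0,0,0,0,0],[0,0,0.025,0,0,0,0],[0,0,0.03,0,0,0,0],[0,0,0.025,0,0,0,0],[0,0,0.025,0,0,0,0],[0,0,0.025,0,0,0,0],[0,0,0.013,0,0,0,0],[0,0,0,0,0,0,0]]]' | python3 nudge.py; echo '[[[0,0,0.003,0,0,0,0],[0,0,0.001,0,0,0,0],[0,0,0,0,0,0,0],[0,0,0,0,0,0,0]]]' | python3 nudge.py
```

```text
time: 10.65
eef_pos: [0.4675, -0.3181, 0.1647]
tcp_rot: [-179.8, -0.1, 90.1]
force: [0.2, -0.7, 0.3]
gripper_width: 0.0174
grip_force: 25.0
time: 11.05
eef_pos: [0.4684, -0.3195, 0.163]
tcp_rot: [179.9, 0.0, 90.1]
force: [0.2, -0.1, -0.1]
gripper_width: 0.0178
grip_force: 25.0
```

```bash
echo '[[[0,0,0.002,0,0,0,0],[0,0,0.001,0,0,0,0],[0,0,0,0,0,0,0],[0,0,0,0,0,0,0]]]' | python3 nudge.py; echo '[[[0,0,0.001,0,0,0,0],[0,0,0,0,0,0,0],[0,0,0,0,0,0,0]]]' | python3 nudge.py
```

```text
time: 11.45
eef_pos: [0.4684, -0.3195, 0.1601]
tcp_rot: [180.0, 0.0, 90.0]
force: [-0.3, 0.5, 5.7]
gripper_width: 0.0176
grip_force: 25.0
time: 11.75
eef_pos: [0.4685, -0.3196, 0.1601]
tcp_rot: [180.0, 0.1, 90.0]
force: [-2.1, 1.4, 11.3]
gripper_width: 0.018
grip_force: 25.0
```

In the tool's units: 8.05 degrees / 180 = 0.0447.

```bash
echo '[[[0,0,-0.0015,0,0,0,0],[0,0,0,0,0,0,0.03],[0,0,0,0,0,0,0.06],[0,0,0,0,0,0,0.06],[0,0,0,0,0,0,0.06],[0,0,0,0,0,0,0.06]]]' | python3 nudge.py ; echo '[[[0,0,-0.02,0,0,0,0.06],[0,0,-0.035,0,0,0,0.06],[0,0,-0.035,0,0,0,0.06],[0,0,-0.015,0,0,0,0.06],[0,0,0,0,0,0.0447,0.06],[0,0,0,0,0,0.0447,0.06],[0,0,0,0,0,0.0447,0.06],[0,0,0,0,0,0.0447,0.06]]]' | python3 nudge.py; echo '[[[0,0,0,0,0,0.0447,0.05],[0,0,0,0,0,0.0447,0.05],[0,0,0,0,0,0.0447,0.05],[0,0,0,0,0,0.0447,0.05],[0,0,0,0,0,0.0447,0.05],[0,0,0,0,0,0.0447,0.05],[0,0,0,0,0,0.0444,0.05],[0,0,0,0,0,0,0.05]]]' | python3 nudge.py
```

```text
time: 12.35
eef_pos: [0.468, -0.3192, 0.1596]
tcp_rot: [-180.0, -0.0, 90.1]
force: [0.5, -0.3, 0.5]
gripper_width: 0.0552
grip_force: 0.0
time: 13.15
eef_pos: [0.4681, -0.3192, 0.2648]
tcp_rot: [180.0, 0.0, 57.5]
force: [-0.4, 0.7, 1.6]
gripper_width: 0.0602
grip_force: 0.0
time: 13.95
eef_pos: [0.4681, -0.3191, 0.2647]
tcp_rot: [180.0, 0.0, 1.5]
force: [-0.0, -0.3, 0.1]
gripper_width: 0.05
grip_force: 0.0
```

```bash
echo '[[[0.02,-0.022,0.01,0,0,0,0.05],[0.03,-0.032,0.02,0,0,0,0.05],[0.03,-0.032,0.02,0,0,0,0.05],[0.021,-0.022,0.02,0,0,0,0.05],[0.0122,-0.0121,0.01,0,0,0,0.05],[0,0,0,0,0,0,0.05],[0,0,0,0,0,0,0.05]]]' | python3 nudge.py; python3 - <<'E'
from h import *
a=env.capture('wrist')[:,:,::-1][60:320,120:380]
b=env.capture('side')[110:250,290:400,::-1]
cv2.imwrite('pics/e.png',np.hstack([cv2.resize(a,(430,430)),cv2.resize(b,(338,430),interpolation=cv2.INTER_CUBIC)]))
W=lambda X:(wpix(X)-[120,60])*430/260
o=env.get_obs();print(o['eef_pos'],o['tcp_rot'])
c=np.array([.578,-.1955]);u=np.array([-.0262,.9997]);v=np.array([.9997,.0262])
for z in(.103,.057):print(z,[W(np.r_[c+s*u*.006+t*v*.018,z]).round(0) for s,t in((1,1),(1,-1),(-1,-1),(-1,1))])
print(W([*c,.08]))
E
```

```text
time: 14.65
eef_pos: [0.5775, -0.1977, 0.1851]
tcp_rot: [179.9, 0.0, 1.5]
force: [-0.4, -0.7, 0.5]
gripper_width: 0.0497
grip_force: 0.0
[ 0.57741484 -0.19860807  0.18586373] [ 1.79901587e+02 -5.26934068e-02  1.41535975e+00]
0.103 [array([194., 201.]), array([195., 270.]), array([218., 270.]), array([218., 201.])]
0.057 [array([197., 183.]), array([198., 242.]), array([218., 242.]), array([218., 183.])]
[206.9892518  223.64823958]
```

View pics/e.png

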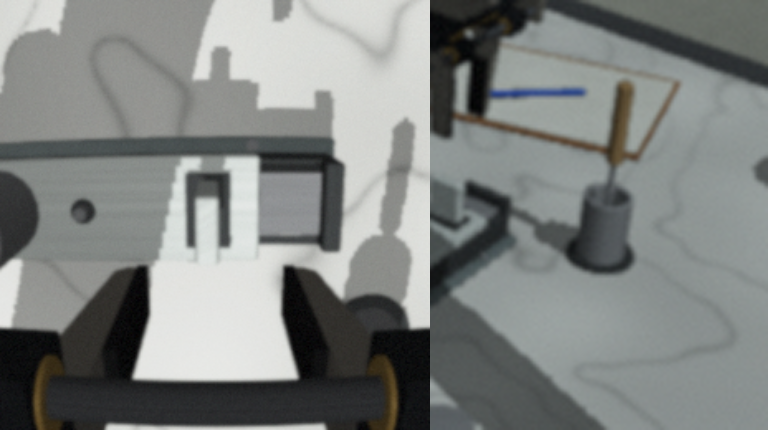

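The tab top spans (196–219, 197–263), within ~1–3 mm of the prediction, and the brush stands upright in its stand. I'll correct and descend onto the tab.

```bash
echo '[[[0.0025,-0.0023,0,0,0,0,0.045],[0,0,0.03,0,0,0,0.045],[0,0,0.03,0,0,0,0.045],[0,0,0.025,0,0,0,0.045],[0,0,0.017,0,0,0,0.045],[0,0,0,0,0,0,0.045],[0,0,0,0,0,0,0.045]]]' | python3 nudge.py; echo '[[[0,0,0,0,0,0,0],[0,0,0,0,0,0,0],[0,0,0,0,0,0,0],[0,0,0,0,0,0,0],[0,0,0,0,0,0,0]]]' | python3 nudge.py 40
```

```text
time: 15.45
eef_pos: [0.5807, -0.1944, 0.0835]
tcp_rot: [180.0, -0.0, 1.5]
force: [-0.8, -0.1, 0.7]
gripper_width: 0.0449
grip_force: 0.0
time: 15.95
eef_pos: [0.5806, -0.1937, 0.0832]
tcp_rot: [180.0, -0.0, 1.6]
force: [0.1, -0.6, 2.0]
gripper_width: 0.0116
grip_force: 40.0
```

```bash
echo '[[[0,-0.008,0,0,0,0,0],[0,-0.016,0,0,0,0,0],[0,-0.02,0,0,0,0,0],[0,-0.02,0,0,0,0,0],[0,-0.02,0,0,0,0,0],[0,-0.014,0,0,0,0,0],[0,-0.007,0,0,0,0,0],[0,0,0,0,0,0,0]]]' | python3 nudge.py ; echo '[[[0,-0.002,0,0,0,0,0],[0,-0.001,0,0,0,0,0],[0,-0.001,0,0,0,0,0]]]' | python3 nudge.py; echo '[[[0,-0.001,0,0,0,0,0],[0,-0.001,0,0,0,0,0]]]' | python3 nudge.py
```

```text
time: 16.75
eef_pos: [0.5771, -0.0865, 0.0832]
tcp_rot: [-179.9, 0.0, 1.7]
force: [-3.3, 0.7, 6.1]
gripper_width: 0.0118
grip_force: 40.0
time: 17.05
eef_pos: [0.5771, -0.0847, 0.0832]
tcp_rot: [180.0, 0.0, 1.6]
force: [-3.7, -3.6, 5.6]
gripper_width: 0.0119
grip_force: 40.0
time: 17.25
eef_pos: [0.577, -0.0828, 0.0832]
tcp_rot: [180.0, 0.0, 1.6]
force: [-3.1, -3.6, 5.8]
gripper_width: 0.0118
grip_force: 40.0
```

```bash
g(){ grep -E 'eef|force: \['|tr '\n' ' ';echo; }
echo '[[[0,-0.001,0,0,0,0,0],[0,-0.001,0,0,0,0,0]]]' | python3 nudge.py|g; echo '[[[0,-0.001,0,0,0,0,0],[0,-0.001,0,0,0,0,0]]]' | python3 nudge.py|g; echo '[[[0,-0.001,0,0,0,0,0],[0,-0.001,0,0,0,0,0]]]' | python3 nudge.py|g; echo '[[[0,-0.001,0,0,0,0,0],[0,-0.001,0,0,0,0,0]]]' | python3 nudge.py|g; echo '[[[0,-0.001,0,0,0,0,0]]]' | python3 nudge.py|g; echo '[[[0,-0.001,0,0,0,0,0]]]' | python3 nudge.py|g
```

```text
eef_pos: [0.5769, -0.0808, 0.0832] force: [-2.6, -3.4, 6.4] 
eef_pos: [0.5769, -0.0788, 0.0832] force: [-3.2, -2.8, 6.4] 
eef_pos: [0.5768, -0.0768, 0.0832] force: [-4.0, -3.0, 6.2] 
eef_pos: [0.5767, -0.0748, 0.0832] force: [-3.4, -2.4, 5.5] 
eef_pos: [0.5767, -0.0738, 0.0832] force: [-2.5, -2.8, 6.0] 
eef_pos: [0.5767, -0.0728, 0.0832] force: [-2.6, -2.1, 5.7]
```

```bash
g(){ grep -E 'eef|force: \['|tr '\n' ' ';echo; }
echo '[[[0,-0.001,0,0,0,0,0]]]' | python3 nudge.py|g; echo '[[[0,-0.001,0,0,0,0,0]]]' | python3 nudge.py|g; echo '[[[0,-0.001,0,0,0,0,0]]]' | python3 nudge.py|g; echo '[[[0,-0.001,0,0,0,0,0]]]' | python3 nudge.py|g
```

```text
eef_pos: [0.5766, -0.0718, 0.0832] force: [-3.2, -2.4, 5.4] 
eef_pos: [0.5766, -0.0708, 0.0832] force: [-3.2, -2.4, 6.7] 
eef_pos: [0.5766, -0.0698, 0.0832] force: [-3.3, -2.5, 6.4] 
eef_pos: [0.5765, -0.0688, 0.0832] force: [-4.0, -2.8, 6.4]
```

```bash
g(){ grep -E 'eef|force: \['|tr '\n' ' ';echo; }
echo '[[[0,-0.001,0,0,0,0,0]]]' | python3 nudge.py|g; echo '[[[0,-0.001,0,0,0,0,0]]]' | python3 nudge.py|g
```

```text
eef_pos: [0.5765, -0.0678, 0.0832] force: [-4.2, -3.0, 5.5] 
eef_pos: [0.5765, -0.0668, 0.0832] force: [-3.3, -1.5, 5.9]
```

```bash
g(){ grep -E 'eef|force: \['|tr '\n' ' ';echo; }
echo '[[[0,-0.001,0,0,0,0,0]]]' | python3 nudge.py|g; echo '[[[0,-0.001,0,0,0,0,0]]]' | python3 nudge.py|g; echo '[[[0,-0.001,0,0,0,0,0]]]' | python3 nudge.py|g
```

```text
eef_pos: [0.5764, -0.0658, 0.0832] force: [-3.8, -3.2, 6.2] 
eef_pos: [0.5764, -0.0648, 0.0832] force: [-2.9, -2.5, 6.3] 
eef_pos: [0.5764, -0.0638, 0.0832] force: [-3.8, -3.8, 6.4]
```

```bash
g(){ grep -E 'eef|force: \['|tr '\n' ' ';echo; }
echo '[[[0,-0.001,0,0,0,0,0]]]' | python3 nudge.py|g; echo '[[[0,-0.001,0,0,0,0,0]]]' | python3 nudge.py|g; echo '[[[0,-0.001,0,0,0,0,0]]]' | python3 nudge.py|g
```

```text
eef_pos: [0.5763, -0.0627, 0.0832] force: [-3.2, -2.3, 6.8] 
eef_pos: [0.5763, -0.0617, 0.0832] force: [-2.6, -2.0, 6.5] 
eef_pos: [0.5763, -0.0606, 0.0832] force: [-3.6, -2.2, 6.1]
```

```bash
g(){ grep -E 'eef|force: \['|tr '\n' ' ';echo; }
echo '[[[0,-0.001,0,0,0,0,0]]]' | python3 nudge.py|g; echo '[[[0,-0.001,0,0,0,0,0]]]' | python3 nudge.py|g; echo '[[[0,-0.001,0,0,0,0,0]]]' | python3 nudge.py|g
```

```text
eef_pos: [0.5762, -0.0593, 0.0832] force: [-3.4, -2.0, 6.8] 
eef_pos: [0.5762, -0.0578, 0.0832] force: [-2.6, -0.1, 6.8] 
eef_pos: [0.5761, -0.0561, 0.0832] force: [-4.0, 3.5, 7.1]
```

The slide is now being drawn forward, so this is the notch.

```bash
g(){ grep -E 'eef|force: \['|tr '\n' ' ';echo; }
echo '[[[0,-0.0005,0,0,0,0,0],[0,0,0,0,0,0,0]]]' | python3 nudge.py|g; echo '[[[0,-0.0005,0,0,0,0,0],[0,0,0,0,0,0,0]]]' | python3 nudge.py|g;echo '[[[0,-0.0005,0,0,0,0,0],[0,0,0,0,0,0,0]]]' | python3 nudge.py|g
```

```text
eef_pos: [0.576, -0.0539, 0.0832] force: [-3.7, 5.9, 6.2] 
eef_pos: [0.576, -0.0537, 0.0832] force: [-4.3, 3.6, 6.7] 
eef_pos: [0.5761, -0.0536, 0.0832] force: [-3.2, 3.2, 7.4]
```

```bash
g(){ grep -E 'eef|force: \['|tr '\n' ' ';echo; }
echo '[[[0,-0.0005,0,0,0,0,0],[0,0,0,0,0,0,0]]]' | python3 nudge.py|g; echo '[[[0,-0.0005,0,0,0,0,0],[0,0,0,0,0,0,0]]]' | python3 nudge.py|g;echo '[[[0,-0.0005,0,0,0,0,0],[0,0,0,0,0,0,0]]]' | python3 nudge.py|g
```

```text
eef_pos: [0.576, -0.0535, 0.0832] force: [-3.9, 2.5, 6.8] 
eef_pos: [0.576, -0.0534, 0.0832] force: [-3.9, 1.6, 7.2] 
eef_pos: [0.576, -0.0533, 0.0832] force: [-3.4, 0.8, 6.9]
```

```bash
g(){ grep -E 'eef|force: \['|tr '\n' ' ';echo; }
echo '[[[0,-0.001,0,0,0,0,0],[0,0,0,0,0,0,0]]]' | python3 nudge.py|g; echo '[[[0,-0.001,0,0,0,0,0],[0,0,0,0,0,0,0]]]' | python3 nudge.py|g;echo '[[[0,-0.0005,0,0,0,0,0],[0,0,0,0,0,0,0]]]' | python3 nudge.py|g
```

```text
eef_pos: [0.576, -0.0531, 0.0832] force: [-4.4, -1.8, 5.9] 
eef_pos: [0.576, -0.0529, 0.0832] force: [-3.5, -3.1, 6.8] 
eef_pos: [0.576, -0.0529, 0.0832] force: [-3.4, -3.8, 5.9]
```

```bash
g(){ grep -E 'eef|force: \['|tr '\n' ' ';echo; }
echo '[[[0,-0.001,0,0,0,0,0],[0,0,0,0,0,0,0]]]' | python3 nudge.py|g;echo '[[[0,0.001,0,0,0,0,0],[0,0,0,0,0,0,0],[0,0.001,0,0,0,0,0],[0,0,0,0,0,0,0]]]' | python3 nudge.py|g
python3 - <<'E'
from h import *
a=env.capture('top')[175:265,185:410,::-1]
b=env.capture('side')[110:250,190:400,::-1]
cv2.imwrite('pics/f.png',np.vstack([cv2.resize(a,(640,256)),cv2.resize(b,(480,320)).copy() if 0 else cv2.copyMakeBorder(cv2.resize(b,(480,320)),0,0,0,160,0)]))
print(env.get_obs()['time'])
E
```

```text
eef_pos: [0.576, -0.0527, 0.0832] force: [-4.2, -5.5, 5.7] 
eef_pos: [0.576, -0.0528, 0.0832] force: [-3.9, -1.6, 6.6] 
22.25
```

View pics/f.png

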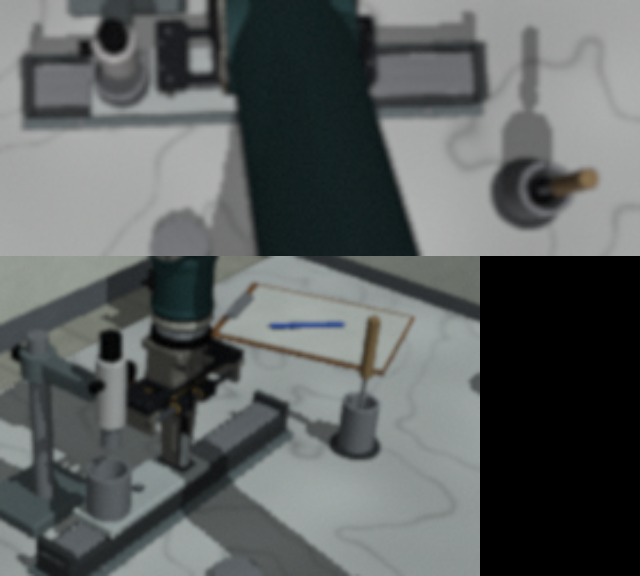

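The cup sits under the lens and the plate is well short of the end stop. The brush stands in its stand, and the slide resists being pushed either way, so it is at the notch. Handing in.

```bash
python3 -c "
from bench import env
print(env.finish_job())"
```

```text
the job is handed in; nothing more can be done
None
```

I brushed the cup out (bottom, up 36 mm, bottom again) and stood the brush back in its stand. The slide is seated in the notch under the lens, well short of the end stop and with the tab still gripped; the job was handed in at about 22 s.

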